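# Hang a brush pot against its collar and press its label holder home behind the shelf lip

## Task

Hook the empty brush pot from the table onto the free middle of the brush stand's upper bar, well clear of the stop collar, then slide it along until it is up against the collar and let it go hanging. Then push the wide label holder from the wooden block down behind the shelf's front lip, square with the lip and centred below that pot, until it is fully home. Finish while still holding it and pressing it down so that the tape under its foot takes, and leave everything else where it is.

Things in the scene. Friction and masses are not known exactly. Their poses are not given: they have to be found in the camera images.
- stand: Fixed tabletop stand. Origin: centre of its underside; x away from the robot, y along bars and lip, z up; yaw up to 0.2. Shelf board 182 x 400 mm, top at z = 18, lip along its front (-x) edge, two bars along its back between posts at y = +-192 mm, x = 70, top at z = 203. Fixed on it, y = -170 to -106 mm: a full brush pot on the bars (brushes up to z = 275) and its label holder in the slot.
- lip_slot (a point): Middle of the floor of the stand's label slot (stand frame x = -83.5, y = 0, z = 18 mm), axes as the stand's. The slot runs along y over the whole shelf, 13 mm wide in x, open above. In front of it the thin aluminium lip, 28 mm high above the slot floor, then flared outwards (-x) 9 mm over 11 mm more; behind it a wooden fence 12 mm thick, 38 mm high above the slot floor.
- bar_mid (a point): Middle of the axis of the upper bar (stand frame x = 70, y = 0, z = 195 mm), axes as the stand's. The bar is round steel, 10 mm diameter, along y. A second bar like it runs 67 mm straight below; the hung pot's back leans on it.
- collar: Fixed stop collar round the upper bar, dark steel, 22 mm diameter, 12 mm long along y, small brass screw on top. Origin: its centre, on the bar's axis; axes as the stand's. It sits 70 to 140 mm to +y of bar_mid; the pot belongs against its face towards bar_mid (-y, 6 mm from its origin).
- pot: Loose empty brush pot, open steel box 50 (x) x 56 (y) x 85 mm high, walls 3, 0.11 to 0.23 kg. Origin: centre of its underside, on the table at the start. Back wall (outer face x = +25 mm) rises to z = 92 and folds back to +x as a hook as wide as the pot: gap for the bar 16 mm at the crown, its slanting rear leg ends at x = 53, z = 67 mm, gap 25. Grip across y by the flat sides.
- pot_crown (a point): Point on the pot: middle of the underside of the hook's crown (pot frame x = 32.5, y = 0, z = 92 mm), axes as the pot's. Hung, with the pot's yaw equal to the stand's and the pot on the bar's -x side, it lies 5 mm above the bar's axis. Let go, the pot leans back about 0.1 rad until its back meets the lower bar. The top of the crown is at pot z = 95 mm.
- holder: Wide label holder (loose): upright black plastic plate 8 mm thick (x), 64 wide (y), 85 high (z), 40 to 70 g, a paper card on both faces, both faces alike. Origin: centre of its underside (foot). At the start it stands in one slot of the block, foot 10 mm above the table. Home, its foot is on the floor of the stand's slot, its faces parallel to the lip.
- narrow: A narrower label holder, like the wide one but 36 mm wide: stands in the other slot of the block. Leave it.
- block: Fixed wooden block 130 mm (x) x 90 mm (y) x 32 mm high with two slots along y at x = -30 and +30 mm, 12 mm wide, slot floor 10 mm above the table. Origin: centre of its underside.
- jar_a: Small paint jar, 43 mm diameter, 53 mm high, on the stand's shelf. Origin: centre of its underside. Leave it.
- jar_b: The same kind of paint jar, on the stand's shelf. Leave it.
- squeeze: Squeeze bottle of paint, 42 mm diameter, 125 mm high, on the table. Origin: centre of its underside. Leave it.
- water: Glass water cup, 68 mm diameter, 85 mm high, on the table. Origin: centre of its underside. Leave it.
Mind the look-alikes: they are no part of the job. What is shaped like the pot but red or yellow is not meant.

How it is judged:
By the outcome, as a careful person would: the job done as asked, in the order asked, and still so for the second after the job is handed in, while the arm keeps its last pose, push and grip.
It also fails if it takes over 72 s, if anything falls off the work surface, if the arm or the gripper's body presses on something with over 40 N, if the wrist force passes 120 N, or if a joint passes its speed limit or range.

## Robot

A 6-joint arm with a two-finger parallel gripper is mounted at the origin on the work surface. World frame = base frame: x ahead of the robot, y to its left, z up, the work surface at z = 0. Lengths are in m, angles in rad, forces in N, time in s.
With the tool pointing down it reaches from about 0.25 to 0.85 m from the base axis. Payload 12.5 kg.
Tool frame: the origin (TCP) lies at the very end of the fingers, on their centre line; the grasp point (between the pads) lies robot.pinch_z behind it (robot.pinch_z is the distance from the TCP to the grasp point, in m); z points along the fingers, y is the line along which they close (so a half turn about z gives the same grasp; the last joint's range is limited). The gripper opens to 93 mm and grips with 3 to 60 N. Pads are 15 mm wide; open, the fingers measure 128 mm over their backs; the gripper's body (75 mm by 188 mm) begins 65 mm behind the grasp point.
Start: joints at [1.087, 0.351, 1.652, -0, 1.139, -0.085], TCP at [0.214, 0.507, 0.219] pointing down, gripper open.
Joint ranges: [-2.75, 2.75], [-0.79, 2.1], [0.01, 2.65], [-1.57, 4.71], [0.07, 3.14], [-2.87, 2.87]. Speed limits (rad/s): [2.22, 2.22, 2.79, 3.14, 3.14, 3.14].

## Interface

Orientations are given as a rotation vector (axis times angle).
In Python, from bench import robot gives the robot as it stands.
- The arm moves only by the tool arm_command, never from a script. Its argument "rows" is a list of rows, each a list of 7 numbers: the turn, a rotation vector about the tool's x, y, z in units of 10 degrees (1.0 is 10 degrees), then the shift along the tool's x, y, z in units of 50 mm (1.0 is 50 mm), then the opening, from 0 (shut) to 1 (fully open). A call has 1 to 20 rows; each row shifts and turns the commanded pose from where the row before left it, along the tool's axes as they then stand; what a row does not reach is not made up. A row lasts 1/8 s, in which the tool goes at most 62.5 mm and 10.7 degrees, less where a joint would pass 70% of its speed; a pose out of reach is approached as far as the arm can. A call is refused whole if a number of a shift passes 1 or a number of a turn 1, either way. A call with a gripper value outside its range is refused whole. The fingers move at their own pace and stop on an object; "newtons" is the grip in N (left out, the last holds). Time passes only in rows, so rows that do not move let the fingers close. It gives the time, the measured TCP pose, the force, the opening and the grip force at its end, in the units of the state.
- robot.get_obs(): the state, without advancing time (a new reading comes with each control period).
- robot.camera(name): name is "scene" or "top"; returns (picture, depth): 420x560x3 uint8, red, green, blue; 420x560 float32, m along the optical axis (not along the pixel's ray), 0 where there is no reading.
- robot.camera_info(name): a dict with "mtx" (3x3 intrinsics, pixels), "xyz" and "attitude" of the camera in the world. Camera axes: x right, y down, z forward; pixel columns grow to the right and rows downward; lengths in m; the calibration is good to about 2 mm. A picture is of the moment at which its call begins. camera_info takes no time and is no camera call.
- robot.hand_in(): hands the job in; it is judged then, once.
The state is a dict: "clock": time; "q": joint angles; "dq": joint speeds; "joint_torque": joint torques, N m; "tool_pos": TCP position; "ee_rot": TCP orientation; "force": force on the tool from outside, world axes, zero at the start; "ft_torque": the same for the moment, N m; "opening": opening from 0.0 (shut) to 1.0 (fully open); "grip_force": force on a finger pad.
Only numpy, scipy, OpenCV 4.12 (cv2) and the standard library are available. Lean on these libraries where they do the work, as an engineer would, in place of code of your own. Each camera call takes 0.05 s, during which the arm holds its last target. There are 200 camera calls.

## Working session

There is one attempt and no reset: what is moved stays moved. The work goes in short steps, Python scripts to look and compute and a tool call to move; the robot and the scene stay as the last step left them, time stands still between calls to the robot, and variables do not carry over. Pictures are saved under pics/ and viewed, at most 11 in all, crops included, and the job is handed in when it is done.

Besides the shell and the picture viewer there is one more tool, called after "Call:" as name(argument=value, ...), one argument or row to a line, values as JSON. arm_command: Moves the arm, as the interface text tells. Its arguments: {"type":"object","properties":{"rows":{"type":"array","items":{"type":"array","items":{"type":"number"}}},"newtons":{"type":"number"}},"required":["rows"]}

```bash
ls; mkdir -p pics; cat > h.py <<'E'
import numpy as np, cv2
from bench import robot
from scipy.spatial.transform import Rotation as R
def info(n):
    i=robot.camera_info(n); a=np.array(i["attitude"],float)
    Rm=a if a.shape==(3,3) else (R.from_rotvec(a).as_matrix() if a.size==3 else R.from_quat(a).as_matrix())
    return np.array(i["mtx"]),np.array(i["xyz"]),Rm
def cloud(n,d):
    K,t,Rm=info(n); v,u=np.mgrid[:d.shape[0],:d.shape[1]]
    p=np.stack([(u-K[0,2])/K[0,0]*d,(v-K[1,2])/K[1,1]*d,d],-1)
    return p@Rm.T+t
def proj(n,P):
    K,t,Rm=info(n); c=(np.atleast_2d(P)-t)@Rm; q=c@K.T; return q[:,:2]/q[:,2:]
def ray(n,uv,z):
    K,t,Rm=info(n); d=np.linalg.inv(K)@np.array([uv[0],uv[1],1.]); d=Rm@d; return t+d*(z-t[2])/d[2]
E
python3 - <<'E'
from h import *
for n in("scene","top"):
    im,d=robot.camera(n); np.savez(f"pics/{n}0.npz",im=im,d=d)
    cv2.imwrite(f"pics/{n}0.png",im[:,:,::-1]); print(robot.camera_info(n),(d>0).mean())
o=robot.get_obs();print(o, robot.pinch_z)
E
```

```text
pics
{'mtx': array([[477.91194918,   0.        , 278.41107669],
       [  0.        , 477.91194918, 204.47828278],
       [  0.        ,   0.        ,   1.        ]]), 'xyz': array([1.22875019, 0.44760318, 0.98270841]), 'attitude': array([-1.25546098, -2.2871078 ,  0.95594262])} 0.9952551020408164
{'mtx': array([[411.6037886 ,   0.        , 285.00228848],
       [  0.        , 411.6037886 , 209.13667176],
       [  0.        ,   0.        ,   1.        ]]), 'xyz': array([ 0.39002798, -0.05500075,  1.34356085]), 'attitude': array([-2.19025513,  2.16138313, -0.09093297])} 0.9958715986394557
{'clock': 0.1, 'q': array([ 1.08739479e+00,  3.51180860e-01,  1.65231908e+00, -1.15697977e-05,
        1.13912233e+00, -8.46022773e-02]), 'dq': array([ 0.00249586, -0.00224324, -0.0023225 , -0.00080372, -0.00015916,
        0.00197403]), 'joint_torque': array([ 1.44057369e-03, -4.98041546e+01, -2.85699069e+01,  7.00508547e-02,
        2.40177568e-02, -3.18356831e-05]), 'tool_pos': array([0.21341317, 0.50658431, 0.21817168]), 'ee_rot': array([-6.22226788e-01, -3.07907235e+00,  1.55702181e-03]), 'force': array([ 0.22444164,  0.35160119, -0.34157858]), 'ft_torque': array([-0.06325487,  0.03028602, -0.01022277]), 'grip_force': 0.0, 'opening': 0.9968317867635103} 0.0188
```

View pics/scene0.png

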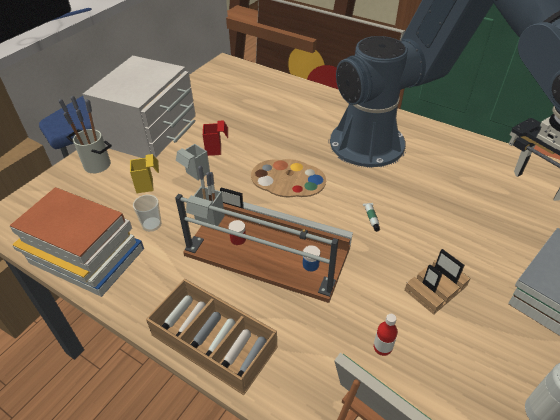

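View pics/top0.png

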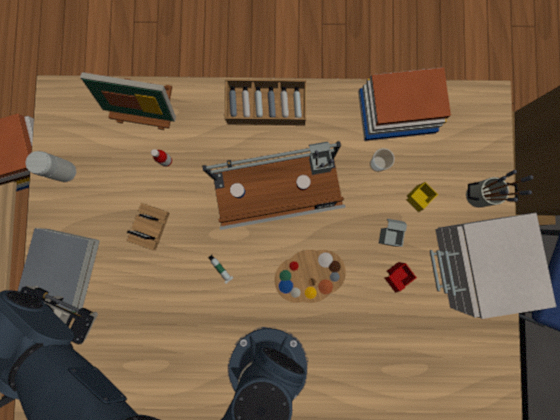

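Top view (up = +x, left = +y). Things that could be taken for the pot: the grey pot at top (393,233) / scene (192,160), a yellow one (421,195), a red one (400,277), the full grey pot on the stand (320,155), and the brush can (487,193). I choose the grey loose pot. For the holder: the block at top (148,226) has a wide plate at scene (449,266) and a narrow one at scene (432,278). I choose the wide one.

```bash
python3 - <<'E'
from h import *
D={n:np.load(f"pics/{n}0.npz") for n in("scene","top")}
C={n:cloud(n,D[n]["d"]) for n in D}
def rep(name,m,P):
    p=P[m]; 
    if len(p)<5: print(name,len(p));return
    r=cv2.minAreaRect((p[:,:2]*1000).astype(np.float32)); print(name,len(p),"rect mm",np.round(r[0],1),np.round(r[1],1),round(r[2],1),"z",np.percentile(p[:,2],[2,50,98]).round(4))
T=C["top"]; uu,vv=np.meshgrid(np.arange(560),np.arange(420))
box=lambda a,b,c,d:(uu>=a)&(uu<b)&(vv>=c)&(vv<d)
rep("table",box(230,270,230,245),T)
b=box(375,412,215,252); rep("pot all",b&(T[...,2]>.03),T); rep("pot top",b&(T[...,2]>.075),T); rep("pot hook",b&(T[...,2]>.088),T)
b=box(120,175,198,255); rep("block",b&(T[...,2]>.02)&(T[...,2]<.045),T); rep("holders",b&(T[...,2]>.06),T)
p=T[b&(T[...,2]>.06)]; 
b=box(195,350,140,230); rep("bar",b&(T[...,2]>.18)&(T[...,2]<.225),T); rep("shelf",b&(T[...,2]>.01)&(T[...,2]<.03),T)
rep("fence",b&(T[...,2]>.045)&(T[...,2]<.062),T)
S=C["scene"]
b2=(S[...,2]>.06)&(S[...,2]<.12)
rep("S wide",b2&(uu>400)&(uu<475)&(vv>240)&(vv<300),S)
# crops
def crop(n,x0,x1,y0,y1,s):
    return cv2.resize(D[n]["im"][y0:y1,x0:x1,::-1],None,fx=s,fy=s,interpolation=cv2.INTER_CUBIC)
a=crop("top",195,355,135,235,3.75); c=np.hstack([crop("top",120,180,195,255,3.3),crop("top",370,430,200,260,3.3),crop("scene",400,480,240,312,2.5)[:180]if 0 else cv2.resize(crop("scene",400,480,240,312,2.5),(200,198))])
c=np.pad(c,((0,0),(0,max(0,600-c.shape[1])),(0,0)))[:,:600]
cv2.imwrite("pics/c1.png",np.vstack([a,c]))
cv2.imwrite("pics/c2.png",crop("scene",165,365,150,300,4))
E
```

```text
table 600 rect mm [413.8  36.8] [183.6  47.4] 90.0 z [-0.006  -0.0003  0.0054]
pot all 401 rect mm [ 432.2 -238.1] [ 83.6 366.4] 0.1 z [0.0352 0.0841 0.1012]
pot top 258 rect mm [ 430.4 -237.3] [ 79.7 364.8] 0.2 z [0.0768 0.0923 1.3436]
pot hook 157 rect mm [ 428.5 -237.2] [ 72.8 365.4] 0.7 z [0.0885 0.0953 1.3436]
block 957 rect mm [442.9 388.9] [ 92.7 130.2] 71.0 z [0.0245 0.031  0.0371]
holders 155 rect mm [401.6 186.9] [479.   72.6] 78.7 z [0.0628 0.0931 1.3436]
bar 773 rect mm [618.3 -15.9] [ 77.  394.2] 11.0 z [0.1834 0.1996 0.208 ]
shelf 5155 rect mm [567.2  -6.6] [176.2 438.2] 10.9 z [0.0124 0.0182 0.0242]
fence 915 rect mm [555.2 -27.2] [174.7 398.7] 11.5 z [0.0462 0.055  0.0605]
S wide 544 rect mm [444.4 394.9] [65.9 73.6] 76.3 z [0.0607 0.0826 0.098 ]
```

View pics/c1.png

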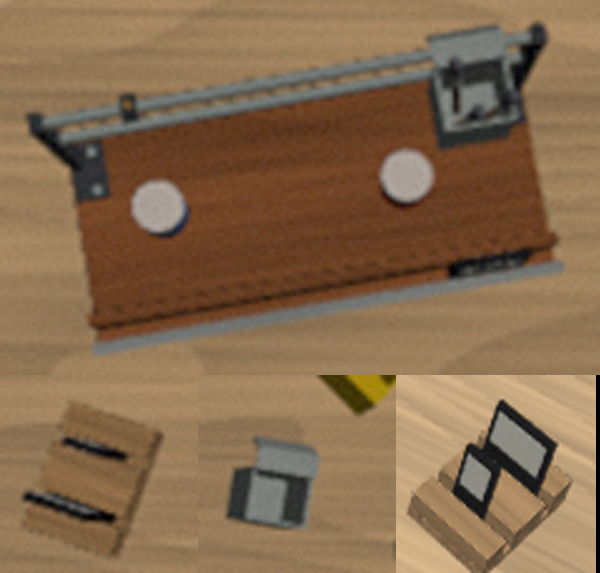

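View pics/c2.png

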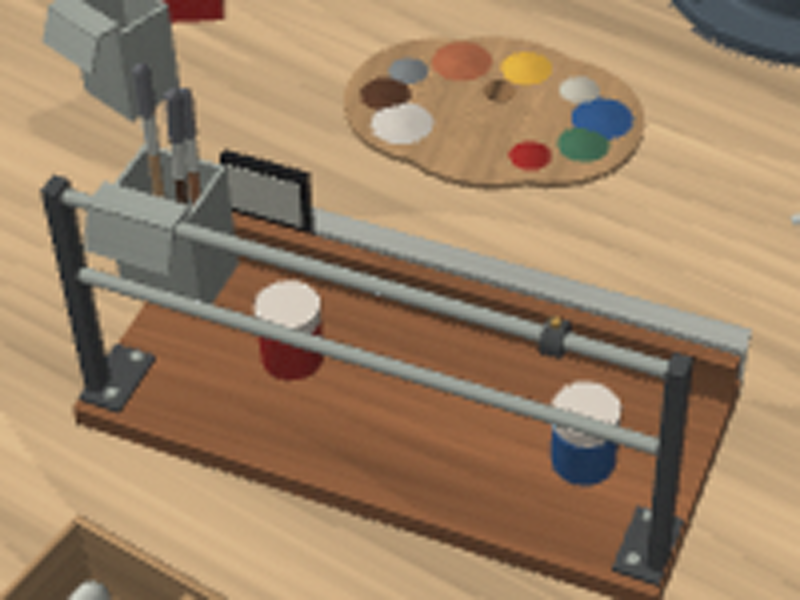

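The crops show:
- **Pot:** it is at top (393,233), and its hook points up and slightly right.
- **Collar:** it is at about top (229,163), near the +y end.
- **Wide holder:** it is in the lower (near-robot) slot at about top (141,236). The narrow one is at about (148,219).
- **Jars:** they stand at (237,190) and (304,182).

Next I fit the exact poses.

```bash
cat > m.py <<'E'
from h import *
D={n:np.load(f"pics/{n}0.npz") for n in("scene","top")}
C={n:cloud(n,D[n]["d"]) for n in D}
uu,vv=np.meshgrid(np.arange(560),np.arange(420))
def get(n,a,b,c,d,z0,z1,grey=None):
    P=C[n]; m=(uu>=a)&(uu<b)&(vv>=c)&(vv<d)&(P[...,2]>z0)&(P[...,2]<z1)&(D[n]["d"]>0.2)
    return m
def rect(p):
    r=cv2.minAreaRect((p[:,:2]*1000).astype(np.float32)); return np.round(r[0],1),np.round(r[1],1),round(r[2],2)
E
python3 - <<'E'
from m import *
T=C["top"];S=C["scene"]
# bar line, top view: upper bar z .19-.205, columns between
for n,bx in(("top",(215,305,140,200)),("scene",(200,335,190,280))):
    P=C[n]; m=get(n,*bx,.187,.215); p=P[m]
    l=cv2.fitLine(p[:,:2].astype(np.float32),cv2.DIST_HUBER,0,.001,.001).ravel(); print(n,"bar",m.sum(),l, "yaw",np.arctan2(-l[0],l[1]) if l[1]>0 else np.arctan2(l[0],-l[1]),"z",np.percentile(p[:,2],[10,50,90]))
    rel=(p[:,:2]-l[2:])@np.array([-l[1],l[0]]); print(" width",np.percentile(rel,[2,98])*1000)
# shelf outline & fence
for z0,z1 in((.012,.025),(.045,.062)):
    m=get("top",195,350,140,232,z0,z1); m=cv2.morphologyEx(m.astype(np.uint8),cv2.MORPH_OPEN,np.ones((2,2)))>0; print("z",z0,rect(T[m]))
# dark/brass collar
hsv=cv2.cvtColor(D["top"]["im"],cv2.COLOR_RGB2HSV)
def dk(n,a,b,c,d,t): 
    im=D[n]["im"]; m=(im.max(2)<t)&(uu>=a)&(uu<b)&(vv>=c)&(vv<d); return uu[m].mean(),vv[m].mean(),m.sum()
c=dk("top",222,236,156,170,75);print("collar top",c,ray("top",c[:2],.195))
c=dk("scene",296,312,225,242,75);print("collar scene",c,ray("scene",c[:2],.195))
# posts
for bb in((198,212,160,176),(332,345,138,156)):
    m=get("top",*bb,.19,.215); print("post",m.sum(),T[m].mean(0),ray("top",(uu[m].mean(),vv[m].mean()),.203))
# pot
for n,bb in(("top",(375,412,212,255)),("scene",(170,215,142,184))):
    for z0,z1 in((.035,.11),(.06,.11),(.088,.11)):
        m=get(n,*bb,z0,z1); m=cv2.morphologyEx(m.astype(np.uint8),cv2.MORPH_OPEN,np.ones((2,2)))>0; print("pot",n,z0,m.sum(),rect(C[n][m]))
# holders
m=get("top",120,155,225,252,.07,.11);print("wide top",m.sum(),rect(T[m]))
m=get("top",130,165,205,226,.07,.11);print("narrow top",m.sum(),rect(T[m]))
m=get("scene",434,468,246,290,.05,.11);p=S[m];print("wide scene",m.sum(),rect(p))
l=cv2.fitLine(p[:,:2].astype(np.float32),cv2.DIST_HUBER,0,.001,.001).ravel();print(l,p.mean(0))
E
```

```text
top bar 345 [ 0.1905701  -0.9816736   0.63081     0.02772591] yaw 0.19174285 z [0.19587107 0.19935103 0.20271848]
 width [-7.93983452  6.47232672]
scene bar 872 [ 0.18648863 -0.9824571   0.64005435  0.00152234] yaw 0.18758686 z [0.19282135 0.19918552 0.20376268]
 width [-57.90568641   9.64339723]
z 0.012 (array([522.9, -38.9]), array([267. , 402.6]), 11.07)
z 0.045 (array([447.6, -51.7]), array([114.3, 415. ]), 10.91)
collar top (np.float64(229.04), np.float64(163.68), np.int64(25)) [0.61645938 0.10898017 0.195     ]
collar scene (np.float64(302.95454545454544), np.float64(235.02272727272728), np.int64(44)) [0.6182029  0.11197004 0.195     ]
post 45 [0.60294058 0.17141794 0.20080796] [0.60253472 0.17099127 0.203     ]
post 47 [ 0.67351537 -0.19507434  0.20094425] [ 0.67300937 -0.19483155  0.203     ]
pot top 0.035 381 (array([ 430. , -252.9]), array([395.3,  82.5]), 89.63)
pot top 0.06 298 (array([ 430. , -252.9]), array([395.4,  82.4]), 89.65)
pot top 0.088 139 (array([ 448.3, -408.6]), array([84.2, 23.8]), 88.86)
pot scene 0.035 648 (array([812. , -18.4]), array([1244.2,  124.3]), 42.49)
pot scene 0.06 456 (array([812.9, -17.9]), array([1244.5,   97.6]), 43.73)
pot scene 0.088 119 (array([ 433.2, -381.3]), array([51.6, 62.6]), 82.41)
wide top 84 (array([413.9, 396.6]), array([63. , 10.2]), 72.12)
narrow top 45 (array([469.8, 374.6]), array([34.3,  9.4]), 71.33)
wide scene 527 (array([443.8, 395.1]), array([65.9, 72.5]), 76.26)
[0.32011086 0.94738007 0.41573724 0.39799154] [0.42926928 0.40016648 0.07767622]
```

```bash
python3 - <<'E'
from m import *
from scipy.ndimage import label
def big(m):
    n,l,s,c=cv2.connectedComponentsWithStats(m.astype(np.uint8),connectivity=4); return l==1+s[1:,4].argmax()
for n,bb in(("top",(375,412,212,255)),("scene",(170,215,142,184))):
    sat=cv2.cvtColor(D[n]["im"],cv2.COLOR_RGB2HSV)[...,1]
    for z0,z1 in((.03,.11),(.075,.11),(.09,.11)):
        m=big(get(n,*bb,z0,z1)&(sat<70)); p=C[n][m]; 
        q=p[np.linalg.norm(p[:,:2]-np.median(p[:,:2],0),axis=1)<.065]; print("pot",n,z0,len(p),len(q),rect(q),np.percentile(q[:,2],[5,95]))
    m=big((sat<70)&(uu>=bb[0])&(uu<bb[1])&(vv>=bb[2])&(vv<bb[3])); r=cv2.minAreaRect(np.argwhere(m)[:,::-1].astype(np.float32)); print("px",r, [ray(n,b,.09)[:2].round(4) for b in cv2.boxPoints(r)])
# lip line (aluminium: low sat) in both views at z~.057
for n,bb in(("top",(215,348,195,230)),("scene",(240,355,200,245))):
    sat=cv2.cvtColor(D[n]["im"],cv2.COLOR_RGB2HSV)[...,1]
    m=big((sat<60)&(D[n]["im"].min(2)>70)&get(n,*bb,.03,.075)); p=C[n][m]
    l=cv2.fitLine(p[:,:2].astype(np.float32),cv2.DIST_HUBER,0,.001,.001).ravel(); s=np.sign(l[1]);yw=np.arctan2(-l[0]*s,l[1]*s)
    for yaw in(.19,):
        X=np.array([np.cos(yaw),np.sin(yaw)]);Y=np.array([-X[1],X[0]]); print("lip",n,m.sum(),yw,"x'",np.percentile(p[:,:2]@X,[2,50,98]),"y'",np.percentile(p[:,:2]@Y,[1,99]),"z",np.percentile(p[:,2],[5,95]))
# shelf
m=big(get("top",195,350,140,232,.008,.028));p=C["top"][m]; print("shelf x'",np.percentile(p[:,:2]@X,[1,99]),"y'",np.percentile(p[:,:2]@Y,[1,99]))
m=big(get("top",195,350,140,232,.048,.064)&(cv2.cvtColor(D["top"]["im"],cv2.COLOR_RGB2HSV)[...,1]>80));p=C["top"][m]; print("fence x'",np.percentile(p[:,:2]@X,[2,98]),"y'",np.percentile(p[:,:2]@Y,[1,99]))
for pt in((.6378,-.0119),(.6165,.109),(.6182,.112)): print(np.array(pt)@X,np.array(pt)@Y)
o=robot.get_obs(); Rm=R.from_rotvec(o["ee_rot"]).as_matrix(); print(Rm.round(3))
E
```

```text
pot top 0.03 378 378 (array([ 432.9, -388.2]), array([57.2, 79.3]), 80.4) [0.03906291 0.09838515]
pot top 0.075 244 244 (array([ 431.5, -388. ]), array([57.1, 76.4]), 80.38) [0.07780251 0.09866617]
pot top 0.09 133 133 (array([ 451.9, -391.4]), array([54.8, 23.6]), 80.45) [0.09109666 0.09902219]
px ((392.65386962890625, 232.23077392578125), (24.51451301574707, 26.08344268798828), 11.309932708740234) [array([ 0.4003, -0.3344]), array([ 0.4783, -0.3505]), array([ 0.4646, -0.4236]), array([ 0.3868, -0.4071])]
pot scene 0.03 616 616 (array([ 432. , -383.8]), array([62.4, 82. ]), 80.18) [0.03941395 0.09657666]
pot scene 0.075 315 315 (array([ 431.3, -383.8]), array([62.1, 80.5]), 80.18) [0.0762481  0.09770443]
pot scene 0.09 118 118 (array([ 451.8, -388.2]), array([60.5, 26.4]), 79.84) [0.09093624 0.09876604]
px ((193.86155700683594, 165.9923095703125), (42.88813400268555, 31.31096649169922), 74.74488067626953) [array([ 0.4501, -0.4363]), array([ 0.3703, -0.3849]), array([ 0.5006, -0.2391]), array([ 0.571 , -0.2884])]
lip top 381 0.19263764 x' [0.45587424 0.46062676 0.46598582] y' [-0.3258188   0.06330152] z [0.04412192 0.05983477]
lip scene 782 0.18987389 x' [0.45508018 0.46250268 0.46801891] y' [-0.23507547  0.07015232] z [0.04153828 0.05852598]
shelf x' [0.49529814 0.64123778] y' [-0.32828875  0.06295202]
fence x' [0.47859264 0.49048223] y' [-0.32688852  0.06305988]
0.6240748803075747 -0.1321400536139076
0.6259912305022357 -0.009393047125230147
0.6282272143868646 -0.006768094541338365
[[-0.922  0.388 -0.   ]
 [ 0.388  0.922 -0.001]
 [ 0.    -0.001 -1.   ]]
```

Poses from the fits:

| Thing | x (m) | y (m) | Yaw |
|---|---|---|---|
| Stand | x' = 0.556 | y' = -0.131 | 0.19 |
| Collar | – | stand y ≈ 123 mm | – |
| Pot | 0.418 | -0.384 | -9.6° |
| Wide holder | 0.414 | 0.397 | -18° |

In c1.png the grey pot with its hook towards +x matches the description, so I move.

```bash
cat > plan.py <<'E'
import sys
from h import *
# plan.py x y z(of TCP) yaw(deg of tool y axis)
def st2w(x,y,x0=.556,y0=-.131,yaw=.19):
    c,s=np.cos(yaw),np.sin(yaw); a,b=x0+x,y0+y; return np.array([c*a-s*b,s*a+c*b])
def plan(p,yawdeg):
    o=robot.get_obs(); Rm=R.from_rotvec(o["ee_rot"]).as_matrix()
    t=np.radians(yawdeg); y=np.array([np.cos(t),np.sin(t),0]); z=np.array([0,0,-1.]); Rt=np.stack([np.cross(y,z),y,z],1)
    rv=R.from_matrix(Rm.T@Rt).as_rotvec(degrees=True)/10; sh=Rt.T@(np.array(p)-o["tool_pos"])/.05
    print("turn",rv.round(3),"shift after",sh.round(3),"t",round(o["clock"],2),"F",o["force"].round(1),"open",round(o["opening"],3),"q6",o["q"][5].round(2),"pos",o["tool_pos"].round(4))
if __name__=="__main__":
    a=list(map(float,sys.argv[1:])); plan(a[:3],a[3])
E
python3 plan.py 0.415 -0.3835 0.22 80.4; python3 -c "
from plan import *
print(st2w(70-0,0)*0, st2w(.07,.0), st2w(.0375,.01), st2w(.0375,.089), st2w(-.0835,.089))"
```

```text
turn [-6.000e-03 -1.000e-03 -1.325e+00] shift after [ -6.944 -16.88   -0.037] t 0.1 F [ 0.2  0.4 -0.3] open 0.997 q6 -0.08 pos [0.2134 0.5066 0.2182]
[0. 0.] [ 0.63947517 -0.01041689] [ 0.60567144 -0.00673476] [0.59075159 0.07084358] [0.47192907 0.04799165]
```

Call:
arm_command(
  rows=[
    [0,0,-0.66,0,0,0,1],
    [0,0,-0.66,0,0,0,1],
    [0,0,0,-0.38,-0.92,0,1],
    [0,0,0,-0.38,-0.92,0,1],
    [0,0,0,-0.38,-0.92,0,1],
    [0,0,0,-0.38,-0.92,0,1],
    [0,0,0,-0.38,-0.92,0,1],
    [0,0,0,-0.38,-0.92,0,1],
    [0,0,0,-0.38,-0.92,0,1],
    [0,0,0,-0.38,-0.92,0,1],
    [0,0,0,-0.38,-0.92,0,1],
    [0,0,0,-0.38,-0.92,0,1],
    [0,0,0,-0.38,-0.92,0,1],
    [0,0,0,-0.38,-0.92,0,1],
    [0,0,0,-0.38,-0.92,0,1],
    [0,0,0,-0.38,-0.92,0,1],
    [0,0,0,-0.38,-0.92,0,1],
    [0,0,0,-0.38,-0.92,0,1],
    [0,0,0,0,0,0,1],
    [0,0,0,0,0,0,1],
  ],
  newtons=25,
)

```text
clock: 2.6
tool_pos: [0.3894, -0.2691, 0.2182]
ee_rot: [-0.265, -3.129, -0.001]
force: [-0.2, -0.3, -0.8]
opening: 0.999
grip_force: 0.0
```

```bash
python3 plan.py 0.415 -0.3835 0.038 80.4
```

```text
turn [ 0.004 -0.006 -0.007] shift after [-0.886 -2.171  3.605] t 2.6 F [-0.2 -0.3 -0.8] open 0.999 q6 -2.11 pos [ 0.3894 -0.2691  0.2182]
```

Call:
arm_command(
  rows=[
    [0,0,0,-0.3,-0.72,0,1],
    [0,0,0,-0.3,-0.72,0,1],
    [0,0,0,-0.29,-0.73,0,1],
    [0,0,0,0,0,0.7,1],
    [0,0,0,0,0,0.7,1],
    [0,0,0,0,0,0,1],
    [0,0,0,0,0,0,1],
  ],
)

```text
clock: 3.48
tool_pos: [0.4162, -0.3839, 0.1502]
ee_rot: [0.263, 3.129, -0.002]
force: [-0.2, -0.6, 0.7]
opening: 1.0
grip_force: 0.0
```

```bash
python3 - <<'E'
from h import *
im,d=robot.camera("scene"); t,dt=robot.camera("top")
f=lambda a,x0,x1,y0,y1,s:cv2.resize(a[y0:y1,x0:x1,::-1],(400,400),interpolation=cv2.INTER_CUBIC)
cv2.imwrite("pics/g1.png",np.hstack([f(im,130,250,80,200,1),f(t,340,440,180,280,1)]))
E
python3 plan.py 0.415 -0.3835 0.038 80.4
```

```text
turn [-0.009  0.011 -0.002] shift after [0.027 0.012 2.248] t 3.58 F [-0.1 -0.5 -0.3] open 1.001 q6 -2.23 pos [ 0.4162 -0.3843  0.1504]
```

View pics/g1.png

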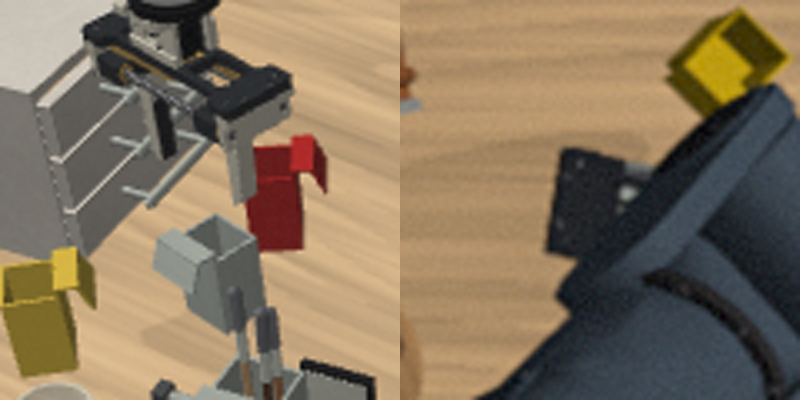

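The crop shows the gripper straddling the grey pot, with fingers at (160,120) and (240,160) and the pot at (210,270). The red pot is well clear. I go down and grip.

Call:
arm_command(
  rows=[
    [0,0,0,0,0,0.6,1],
    [0,0,0,0,0,0.6,1],
    [0,0,0,0,0,0.5,1],
    [0,0,0,0,0,0.5,1],
    [0,0,0,0,0,0,1],
    [0,0,0,0,0,0,0],
    [0,0,0,0,0,0,0],
    [0,0,0,0,0,0,0],
    [0,0,0,0,0,0,0],
    [0,0,0,0,0,0,0],
    [0,0,0,0,0,0,0],
  ],
  newtons=25,
)

```text
clock: 4.95
tool_pos: [0.4157, -0.3842, 0.0389]
ee_rot: [0.264, 3.13, -0.0]
force: [-0.7, 2.0, 6.1]
opening: 0.601
grip_force: 25.0
```

Call:
arm_command(
  rows=[
    [0,0,0,0,0,-0.3,0],
    [0,0,0,0,0,-0.7,0],
    [0,0,0,0,0,-0.8,0],
    [0,0,0,0,0,-0.8,0],
    [0,0,0,0,0,-0.7,0],
    [0,0,-0.68,0,0,0,0],
    [0,0,-0.68,0,0,0,0],
    [0,0,-0.68,0,0,0,0],
    [0,0,0,0,0,0,0],
  ],
)

```text
clock: 6.08
tool_pos: [0.4154, -0.3841, 0.2042]
ee_rot: [-0.293, 3.128, -0.001]
force: [0.9, 0.5, -1.4]
opening: 0.604
grip_force: 25.0
```

```bash
python3 -c "
from plan import *
plan([*st2w(-.02,.015),.205],100.9)"
```

```text
turn [-0.002  0.001 -0.02 ] shift after [-4.013  6.792 -0.016] t 6.08 F [ 0.9  0.5 -1.4] open 0.604 q6 -2.59 pos [ 0.4154 -0.3841  0.2042]
```

Call:
arm_command(
  rows=[
    [0,0,0,-0.2,0.34,0,0],
    [0,0,0,-0.4,0.68,0,0],
    [0,0,0,-0.4,0.68,0,0],
    [0,0,0,-0.4,0.68,0,0],
    [0,0,0,-0.4,0.68,0,0],
    [0,0,0,-0.4,0.68,0,0],
    [0,0,0,-0.4,0.68,0,0],
    [0,0,0,-0.4,0.68,0,0],
    [0,0,0,-0.4,0.68,0,0],
    [0,0,0,-0.4,0.68,0,0],
    [0,0,0,-0.2,0.34,0,0],
    [0,0,0,0,0,0,0],
    [0,0,0,0,0,0,0],
  ],
)

```text
clock: 7.7
tool_pos: [0.5483, -0.0135, 0.2036]
ee_rot: [0.293, -3.128, 0.0]
force: [0.1, -0.3, -1.0]
opening: 0.6
grip_force: 25.0
```

```bash
python3 - <<'E'
from plan import *
im,d=robot.camera("scene"); np.savez("pics/s2.npz",im=im,d=d)
plan([*st2w(.035,.015),.205],100.9)
o=robot.get_obs(); t=o["tool_pos"]
# predicted crown/leg pixels
cv2.imwrite("pics/s2.png",cv2.resize(im[100:280,170:370,::-1],(800,720),interpolation=cv2.INTER_CUBIC)[:600])
C=cloud("scene",d); X=np.array([np.cos(.19),np.sin(.19)]);Y=np.array([-X[1],X[0]])
def st(p): return np.stack([p[...,:2]@X-.556,p[...,:2]@Y+.131,p[...,2]],-1)
S=st(C); print("tcp in stand",st(t))
# pot hook: low saturation points near
sat=cv2.cvtColor(im,cv2.COLOR_RGB2HSV)[...,1]
m=(d>.2)&(sat<70)&(S[...,0]>-.03)&(S[...,0]<.06)&(abs(S[...,1]-.015)<.045)&(S[...,2]>.225)&(S[...,2]<.275)
p=S[m]; print(m.sum(),np.percentile(p,[2,50,98],axis=0).round(4))
hi=p[p[:,2]>.252]; print("crown",len(hi),np.percentile(hi,[2,50,98],axis=0).round(4)); print(rect:=cv2.minAreaRect((hi[:,:2]*1000).astype(np.float32)))
b=(d>.2)&(S[...,1]>.055)&(S[...,1]<.11)&(S[...,2]>.188)&(S[...,2]<.21)&(S[...,0]>.05)&(S[...,0]<.09); print("bar",b.sum(),np.percentile(S[b],[5,50,95],axis=0).round(4))
E
```

```text
turn [-0.001 -0.001 -0.022] shift after [-1.103  0.019 -0.027] t 7.75 F [ 0.   0.4 -1.3] open 0.6 q6 -1.87 pos [ 0.5483 -0.0137  0.2036]
tcp in stand [-0.02012954  0.01402296  0.20363895]
737 [[-0.0242 -0.0263  0.2279]
 [ 0.0151  0.0185  0.2516]
 [ 0.0353  0.0584  0.2677]]
crown 358 [[-0.022  -0.0266  0.2525]
 [ 0.0123  0.0122  0.2599]
 [ 0.0284  0.0585  0.271 ]]
((2.8411197662353516, 14.799661636352539), (89.38956451416016, 58.1457405090332), 89.4553451538086)
bar 108 [[0.0677 0.0587 0.1945]
 [0.0726 0.0825 0.1992]
 [0.0758 0.1072 0.2022]]
```

View pics/s2.png

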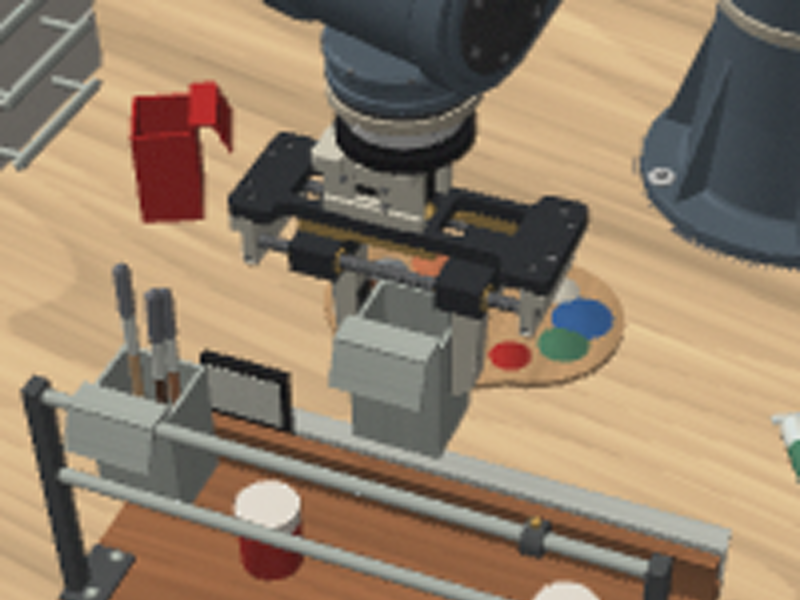

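The picture shows the pot upright in the gripper with its hook (390,370) facing the bar. The collar is at (535,535), and the full pot at (130,430) is clear. I move it over the bar and lower it part way.

Call:
arm_command(
  rows=[
    [0,0,-0.02,-0.25,0,-0.04,0],
    [0,0,0,-0.3,0,0,0],
    [0,0,0,-0.3,0,0,0],
    [0,0,0,-0.25,0,0,0],
    [0,0,0,0,0,0,0],
    [0,0,0,0,0,0.25,0],
    [0,0,0,0,0,0.25,0],
    [0,0,0,0,0,0.25,0],
    [0,0,0,0,0,0.2,0],
    [0,0,0,0,0,0,0],
    [0,0,0,0,0,0,0],
  ],
)

```text
clock: 9.12
tool_pos: [0.6028, -0.0024, 0.1584]
ee_rot: [-0.3, 3.127, -0.0]
force: [0.7, -0.0, -1.2]
opening: 0.598
grip_force: 25.0
```

```bash
python3 - <<'E'
from plan import *
im,d=robot.camera("scene")
plan([*st2w(.035,.015),.147],100.9)
C=cloud("scene",d); X=np.array([np.cos(.19),np.sin(.19)]);Y=np.array([-X[1],X[0]])
S=np.stack([C[...,:2]@X-.556,C[...,:2]@Y+.131,C[...,2]],-1)
sat=cv2.cvtColor(im,cv2.COLOR_RGB2HSV)[...,1]
m=(d>.2)&(sat<70)&(S[...,0]>.05)&(S[...,0]<.12)&(abs(S[...,1]-.013)<.022)
for a in np.arange(.115,.225,.01):
    k=m&(abs(S[...,2]-a)<.005); print(round(a,3),k.sum(),np.percentile(S[k][:,0],[5,50,95]).round(4) if k.any() else "")
cv2.imwrite("pics/s3.png",cv2.resize(im[130:280,210:350,::-1],(700,750),interpolation=cv2.INTER_CUBIC)[:600])
E
```

```text
turn [-0.001  0.004  0.005] shift after [0.012 0.004 0.231] t 9.18 F [-0.1 -0.7 -1.2] open 0.602 q6 -1.84 pos [ 0.6029 -0.0024  0.1586]
0.115 0 
0.125 25 [0.0606 0.0724 0.0756]
0.135 106 [0.0609 0.0685 0.0757]
0.145 49 [0.06   0.0619 0.0644]
0.155 13 [0.0612 0.0626 0.0643]
0.165 3 [0.0611 0.0624 0.0631]
0.175 2 [0.0613 0.0617 0.062 ]
0.185 21 [0.0883 0.0899 0.0916]
0.195 79 [0.085  0.0881 0.0914]
0.205 89 [0.0796 0.0837 0.0884]
0.215 167 [0.0604 0.0728 0.0818]
```

View pics/s3.png

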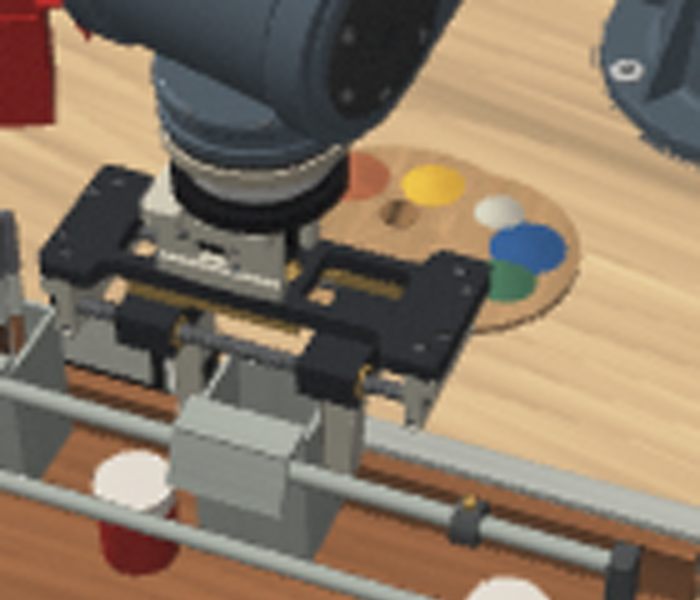

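The hook now straddles the upper bar (hook at 235,455, collar at 470,520). The numbers put the crown within 1 mm of the bar axis, so I lower gently.

Call:
arm_command(
  rows=[
    [0,0,0,0,0,0.08,0],
    [0,0,0,0,0,0.07,0],
    [0,0,0,0,0,0.05,0],
    [0,0,0,0,0,0.02,0],
    [0,0,0,0,0,0,0],
    [0,0,0,0,0,0,0],
  ],
)

```text
clock: 9.93
tool_pos: [0.6027, -0.0024, 0.1472]
ee_rot: [-0.3, 3.127, -0.0]
force: [-0.3, -0.9, -1.7]
opening: 0.595
grip_force: 25.0
```

Call:
arm_command(
  rows=[
    [0,0,0,0,0,0.02,0],
    [0,0,0,0,0,0.02,0],
    [0,0,0,0,0,0,0],
  ],
)

```text
clock: 10.3
tool_pos: [0.6032, -0.0023, 0.1463]
ee_rot: [-0.3, 3.125, -0.0]
force: [-3.2, -0.1, 8.2]
opening: 0.598
grip_force: 25.0
```

Call:
arm_command(
  rows=[
    [0,0,0,0,0,-0.02,0],
    [0,0,0,0,0.12,0,0],
    [0,0,0,0,0.2,0,0],
    [0,0,0,0,0.2,0,0],
    [0,0,0,0,0.2,0,0],
    [0,0,0,0,0.2,0,0],
    [0,0,0,0,0.2,0,0],
    [0,0,0,0,0.1,0,0],
    [0,0,0,0,0,0,0],
  ],
)

```text
clock: 11.42
tool_pos: [0.591, 0.0587, 0.1464]
ee_rot: [-0.301, 3.127, 0.001]
force: [0.1, 1.5, 4.9]
opening: 0.601
grip_force: 25.0
```

```bash
python3 -c "
from plan import *
plan([*st2w(.035,.089),.1465],100.9)"
```

```text
turn [0.003 0.003 0.01 ] shift after [ 0.009  0.239 -0.002] t 11.43 F [0.1 1.5 4.9] open 0.601 q6 -1.74 pos [0.591  0.0587 0.1464]
```

Call:
arm_command(
  rows=[
    [0,0,0,0,0.08,0,0],
    [0,0,0,0,0.06,0,0],
    [0,0,0,0,0.02,0,0],
    [0,0,0,0,0,0,0],
  ],
)

```text
clock: 11.92
tool_pos: [0.5896, 0.0659, 0.1464]
ee_rot: [-0.3, 3.127, -0.0]
force: [0.4, -2.4, 5.5]
opening: 0.601
grip_force: 25.0
```

Call:
arm_command(
  rows=[
    [0,0,0,0,0.03,0,0],
    [0,0,0,0,0.03,0,0],
    [0,0,0,0,0,0,0],
  ],
)

```text
clock: 12.3
tool_pos: [0.589, 0.0688, 0.1464]
ee_rot: [-0.3, 3.127, -0.0]
force: [0.6, -3.0, 5.2]
opening: 0.6
grip_force: 25.0
```

Call:
arm_command(
  rows=[
    [0,0,0,0,0.03,0,0],
    [0,0,0,0,0.03,0,0],
    [0,0,0,0,0,0,0],
  ],
)

```text
clock: 12.68
tool_pos: [0.5885, 0.0715, 0.1464]
ee_rot: [-0.3, 3.127, -0.001]
force: [1.5, -4.5, 4.7]
opening: 0.604
grip_force: 25.0
```

Call:
arm_command(
  rows=[
    [0,0,0,0,0.03,0,0],
    [0,0,0,0,0.03,0,0],
    [0,0,0,0,0,0,0],
  ],
)

```text
clock: 13.05
tool_pos: [0.588, 0.0718, 0.1463]
ee_rot: [-0.298, 3.127, -0.006]
force: [1.6, -23.4, 4.7]
opening: 0.6
grip_force: 25.1
```

```bash
python3 - <<'E'
from plan import *
im,d=robot.camera("scene")
plan([*st2w(.035,.089),.147],100.9)
cv2.imwrite("pics/s4.png",cv2.resize(im[180:260,240:350,::-1],(770,560),interpolation=cv2.INTER_CUBIC))
E
```

```text
turn [-0.023 -0.002 -0.   ] shift after [ 0.001 -0.029 -0.014] t 13.1 F [  2.  -21.9   5.2] open 0.598 q6 -1.71 pos [0.588  0.0718 0.1463]
```

View pics/s4.png

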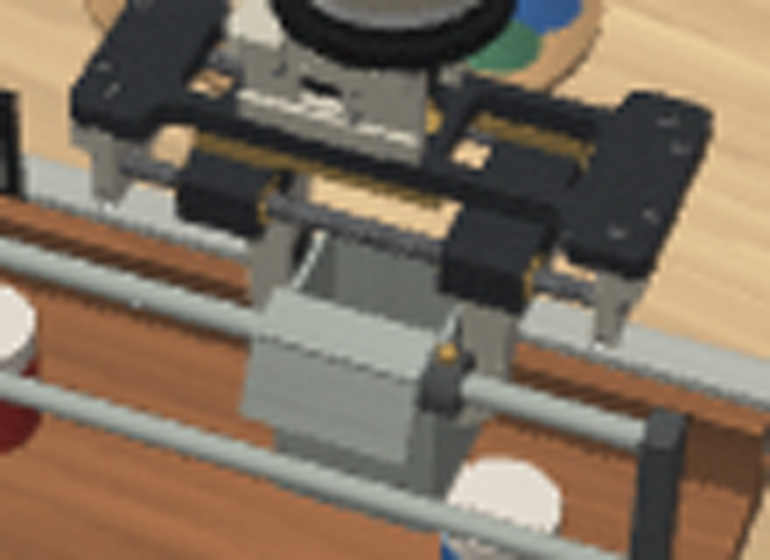

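The hook is up against the collar (contact at 425,375) and the wrist reads 22 N. I ease the push to a light one, then let go.

Call:
arm_command(
  rows=[
    [0,0,0,0,-0.025,0,0],
    [0,0,0,0,0,0,0],
  ],
)

```text
clock: 13.35
tool_pos: [0.5881, 0.0718, 0.1463]
ee_rot: [0.299, -3.127, 0.003]
force: [1.2, -13.7, 5.8]
opening: 0.6
grip_force: 25.0
```

Call:
arm_command(
  rows=[
    [0,0,0,0,-0.015,0,0],
    [0,0,0,0,0,0,0],
    [0,0,0,0,0,0,0.68],
    [0,0,0,0,0,0,0.76],
    [0,0,0,0,0,0,0.85],
    [0,0,0,0,0,0,0.9],
    [0,0,0,0,0,0,0.9],
  ],
)

```text
clock: 14.22
tool_pos: [0.5881, 0.0723, 0.1461]
ee_rot: [0.3, -3.127, -0.0]
force: [1.1, 0.2, 0.0]
opening: 0.897
grip_force: 0.0
```

```bash
python3 plan.py .414 .397 .26 72
```

```text
turn [ 0.000e+00 -1.000e-03  2.895e+00] shift after [ 5.319  5.1   -2.279] t 14.22 F [1.1 0.2 0. ] open 0.897 q6 -1.72 pos [0.5881 0.0723 0.1461]
```

Call:
arm_command(
  rows=[
    [0,0,0,0,0,-0.3,0.9],
    [0,0,0,0,0,-0.6,0.9],
    [0,0,0,0,0,-0.7,0.9],
    [0,0,0,0,0,-0.6,0.9],
    [0,0,0.97,0,0,0,0.9],
    [0,0,0.97,0,0,0,0.9],
    [0,0,0.96,0,0,0,0.9],
    [0,0,0,0.59,0.56,0,0.9],
    [0,0,0,0.59,0.56,0,0.9],
    [0,0,0,0.59,0.56,0,0.9],
    [0,0,0,0.59,0.56,0,0.9],
    [0,0,0,0.59,0.56,0,0.9],
    [0,0,0,0.59,0.56,0,0.9],
    [0,0,0,0.59,0.56,0,0.9],
    [0,0,0,0.59,0.56,0,0.9],
    [0,0,0,0.58,0.56,0,0.9],
    [0,0,0,0,0,0,0.9],
    [0,0,0,0,0,0,0.9],
  ],
)

```text
clock: 16.48
tool_pos: [0.4146, 0.3935, 0.2567]
ee_rot: [0.492, 3.102, 0.0]
force: [0.2, 0.4, -0.7]
opening: 0.901
grip_force: 0.0
```

```bash
python3 - <<'E'
from plan import *
s,ds=robot.camera("scene"); t,dt=robot.camera("top")
plan([.414,.397,.057],72)
X=np.array([np.cos(.19),np.sin(.19)]);Y=np.array([-X[1],X[0]])
uu,vv=np.meshgrid(np.arange(560),np.arange(420))
for n,im,d in(("scene",s,ds),("top",t,dt)):
    C=cloud(n,d); S=np.stack([C[...,:2]@X-.556,C[...,:2]@Y+.131,C[...,2]],-1); sat=cv2.cvtColor(im,cv2.COLOR_RGB2HSV)[...,1]
    m=(d>.2)&(sat<70)&(im.max(2)>85)&(abs(S[...,0]-.05)<.06)&(S[...,1]>.04)&(S[...,1]<.14)&(S[...,2]>.12)&(S[...,2]<.215)
    k=m&(S[...,2]>.165)&(S[...,2]<.19); p=S[k]
    print(n,"pot pts",k.sum(),"y pct",np.percentile(p[:,1],[3,50,97]).round(4),"x",np.percentile(p[:,0],[3,97]).round(4))
    c=(im.max(2)<75)&(abs(S[...,0]-.07)<.02)&(abs(S[...,1]-.124)<.02)&(abs(S[...,2]-.195)<.016); print(" collar",c.sum(),np.percentile(S[c],[3,50,97],axis=0).round(4))
    if n=="scene": # holder
        m=(d>.2)&(uu>434)&(uu<468)&(vv>246)&(vv<290)&(C[...,2]>.05)&(C[...,2]<.11); print("front",m.sum())
a=cv2.resize(s[180:260,240:350,::-1],(550,400),interpolation=cv2.INTER_CUBIC); b=cv2.resize(s[210:310,390:490,::-1],(250,250),interpolation=cv2.INTER_CUBIC)
cv2.imwrite("pics/s5.png",np.hstack([a,np.pad(b,((0,150),(0,0),(0,0)))]))
E
```

```text
turn [ 0.001  0.002 -0.011] shift after [0.041 0.068 3.991] t 16.57 F [ 0.5 -0.2 -0.6] open 0.901 q6 -0.58 pos [0.4149 0.3931 0.2565]
scene pot pts 311 y pct [0.0648 0.0898 0.1176] x [0.0126 0.0918]
 collar 39 [[0.063  0.1193 0.1905]
 [0.078  0.1276 0.1998]
 [0.0818 0.1308 0.2081]]
front 503
top pot pts 53 y pct [0.0581 0.0912 0.1135] x [0.013 0.09 ]
 collar 19 [[0.0585 0.1058 0.1892]
 [0.0641 0.1213 0.2014]
 [0.0785 0.1273 0.2071]]
```

View pics/s5.png

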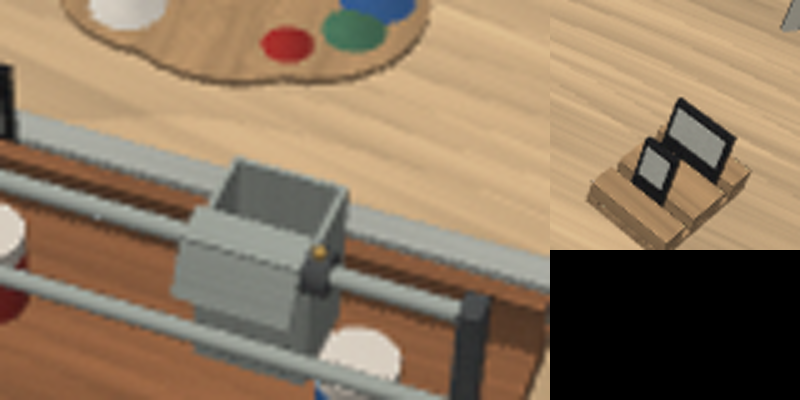

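The pot hangs free with its hook against the collar (contact at 315,265). The wide holder stands untouched in the far slot at (700,140). I go down on it, gripping across its width.

Call:
arm_command(
  rows=[
    [0,0,0,0.04,0.07,0.5,1],
    [0,0,0,0,0,0.7,1],
    [0,0,0,0,0,0.8,1],
    [0,0,0,0,0,0.8,1],
    [0,0,0,0,0,0.6,1],
    [0,0,0,0,0,0.35,1],
    [0,0,0,0,0,0.2,1],
    [0,0,0,0,0,0,1],
  ],
)

```text
clock: 17.58
tool_pos: [0.4137, 0.3978, 0.0588]
ee_rot: [0.493, 3.103, 0.0]
force: [-0.7, -0.2, 0.3]
opening: 1.0
grip_force: 0.0
```

Call:
arm_command(
  rows=[
    [0,0,0,0,0,0,0],
    [0,0,0,0,0,0,0],
    [0,0,0,0,0,0,0],
    [0,0,0,0,0,0,0],
    [0,0,0,0,0,0,0],
    [0,0,0,0,0,0,0],
  ],
  newtons=35,
)

```text
clock: 18.32
tool_pos: [0.4137, 0.3981, 0.059]
ee_rot: [0.493, 3.102, 0.001]
force: [-0.6, 0.3, 5.6]
opening: 0.685
grip_force: 35.0
```

```bash
python3 plan.py .414 .397 .057 72
```

```text
turn [ 0.004  0.002 -0.005] shift after [-0.013 -0.02   0.04 ] t 18.32 F [-0.6  0.3  5.6] open 0.685 q6 -0.57 pos [0.4137 0.3981 0.059 ]
```

Call:
arm_command(
  rows=[
    [0,0,0,0,0,-0.3,0],
    [0,0,0,0,0,-0.6,0],
    [0,0,0,0,0,-0.7,0],
    [0,0,0,0,0,-0.5,0],
    [0,0,-0.97,0,0,0,0],
    [0,0,-0.97,0,0,0,0],
    [0,0,-0.96,0,0,0,0],
    [0,0,0,0,0,0,0],
  ],
)

```text
clock: 19.32
tool_pos: [0.4134, 0.3978, 0.1641]
ee_rot: [-0.298, 3.127, -0.0]
force: [0.1, -0.6, -0.4]
opening: 0.686
grip_force: 35.0
```

```bash
python3 -c "
from plan import *
plan([*st2w(-.0845,.0905),.160],100.9)"
```

```text
turn [-0.     0.    -0.001] shift after [ 0.194 -7.061  0.083] t 19.32 F [ 0.1 -0.6 -0.4] open 0.686 q6 -1.08 pos [0.4134 0.3978 0.1641]
```

Call:
arm_command(
  rows=[
    [0,0,0,0.02,-0.4,0,0],
    [0,0,0,0.02,-0.75,0,0],
    [0,0,0,0.02,-0.8,0,0],
    [0,0,0,0.02,-0.8,0,0],
    [0,0,0,0.02,-0.8,0,0],
    [0,0,0,0.02,-0.8,0,0],
    [0,0,0,0.02,-0.8,0,0],
    [0,0,0,0.02,-0.8,0,0],
    [0,0,0,0.02,-0.7,0,0],
    [0,0,0,0.01,-0.4,0,0],
    [0,0,0,0,0,0,0],
    [0,0,0,0,0,0,0],
  ],
)

```text
clock: 20.82
tool_pos: [0.4707, 0.0501, 0.1637]
ee_rot: [0.297, -3.127, -0.0]
force: [-1.1, -0.1, 0.0]
opening: 0.689
grip_force: 35.0
```

```bash
cat > chk.py <<'E'
from plan import *
import sys
s,ds=robot.camera("scene"); t,dt=robot.camera("top")
X=np.array([np.cos(.19),np.sin(.19)]);Y=np.array([-X[1],X[0]])
o=robot.get_obs(); tp=o["tool_pos"]; print("tcp st",tp[:2]@X-.556,tp[:2]@Y+.131,tp[2])
for n,im,d in(("scene",s,ds),("top",t,dt)):
    C=cloud(n,d); S=np.stack([C[...,:2]@X-.556,C[...,:2]@Y+.131,C[...,2]],-1)
    ty=tp[:2]@Y+.131; f=tp[2]-.049
    m=(d>.2)&(abs(S[...,0]+.0835)<.012)&(abs(S[...,1]-ty)<.028)&(S[...,2]>max(f+.003,.06))&(S[...,2]<f+.075)
    p=S[m]
    if len(p)>30:
        l=cv2.fitLine(p[:,:2].astype(np.float32),cv2.DIST_HUBER,0,.001,.001).ravel(); print(n,"holder",len(p),"x,y,z pct",np.percentile(p,[3,50,97],axis=0).round(4).tolist(),"yaw err",np.arctan(-l[0]/l[1]).round(4))
        A=np.c_[p[:,2]-p[:,2].mean(),p[:,1]-p[:,1].mean(),np.ones(len(p))]; print("  dx/dz,dx/dy",np.linalg.lstsq(A,p[:,0],rcond=None)[0].round(4))
    sat=cv2.cvtColor(im,cv2.COLOR_RGB2HSV)[...,1]
    g=(d>.2)&(sat>80)&(abs(S[...,0]+.071)<.02)&(abs(S[...,1])<.09)&(S[...,2]>.05)&(S[...,2]<.063); p=S[g]; print(n,"fence top",len(p),np.percentile(p,[3,50,97],axis=0)[:,[0,2]].round(4).tolist())
    g=(d>.2)&(sat<60)&(abs(S[...,0]+.095)<.02)&(abs(S[...,1])<.09)&(S[...,2]>.035)&(S[...,2]<.065); p=S[g]; print(n,"lip",len(p),np.percentile(p,[3,50,97],axis=0)[:,[0,2]].round(4).tolist())
np.savez("pics/last.npz",s=s,t=t,ds=ds,dt=dt)
plan([*st2w(-.0845,.0905),.075],100.9)
E
python3 chk.py
```

```text
tcp st -0.08405920626959579 0.09169552408852889 0.1636869989808996
scene holder 439 x,y,z pct [[-0.0841, 0.0654, 0.1197], [-0.0814, 0.092, 0.156], [-0.078, 0.1176, 0.1878]] yaw err -0.0033
  dx/dz,dx/dy [ 0.0187  0.0021 -0.0813]
scene fence top 167 [[-0.0767, 0.0507], [-0.0679, 0.0558], [-0.0631, 0.0604]]
scene lip 249 [[-0.0993, 0.041], [-0.0935, 0.0511], [-0.0883, 0.0593]]
top fence top 97 [[-0.0769, 0.0515], [-0.0717, 0.0558], [-0.0659, 0.0603]]
top lip 78 [[-0.0998, 0.0441], [-0.0953, 0.0528], [-0.0907, 0.0592]]
turn [0.    0.    0.005] shift after [ 0.009 -0.024  1.774] t 20.93 F [-0.1  0.5 -0.3] open 0.684 q6 -1.75 pos [0.4709 0.0505 0.1637]
```

Call:
arm_command(
  rows=[
    [0,0,0,-0.03,-0.025,0.1,0],
    [0,0,0,0,0,0.4,0],
    [0,0,0,0,0,0.4,0],
    [0,0,0,0,0,0.3,0],
    [0,0,0,0,0,0.12,0],
    [0,0,0,0,0,0.08,0],
    [0,0,0,0,0,0,0],
  ],
)

```text
clock: 21.8
tool_pos: [0.473, 0.0491, 0.0938]
ee_rot: [-0.3, 3.127, -0.0]
force: [-0.6, -0.3, 0.1]
opening: 0.686
grip_force: 35.0
```

```bash
python3 chk.py; python3 -c "
from h import *
s=np.load('pics/last.npz')['s']; cv2.imwrite('pics/s6.png',cv2.resize(s[160:260,240:360,::-1],(720,600),interpolation=cv2.INTER_CUBIC))"
```

```text
tcp st -0.08214142566851884 0.0898185212717332 0.09404373603350256
scene holder 245 x,y,z pct [[-0.082, 0.0641, 0.0621], [-0.0789, 0.0982, 0.0982], [-0.0758, 0.1171, 0.118]] yaw err -0.0037
  dx/dz,dx/dy [ 0.017   0.0083 -0.0788]
scene fence top 173 [[-0.0761, 0.0506], [-0.0685, 0.0555], [-0.0633, 0.0597]]
scene lip 241 [[-0.1002, 0.0404], [-0.0934, 0.0508], [-0.0883, 0.0585]]
top fence top 101 [[-0.077, 0.0514], [-0.0719, 0.0555], [-0.0657, 0.0602]]
top lip 77 [[-0.1, 0.0448], [-0.0953, 0.0535], [-0.0908, 0.0605]]
turn [-0.001  0.004  0.005] shift after [0.047 0.014 0.381] t 21.9 F [ 0.6 -0.1 -1.1] open 0.684 q6 -1.76 pos [0.4731 0.0491 0.094 ]
```

View pics/s6.png

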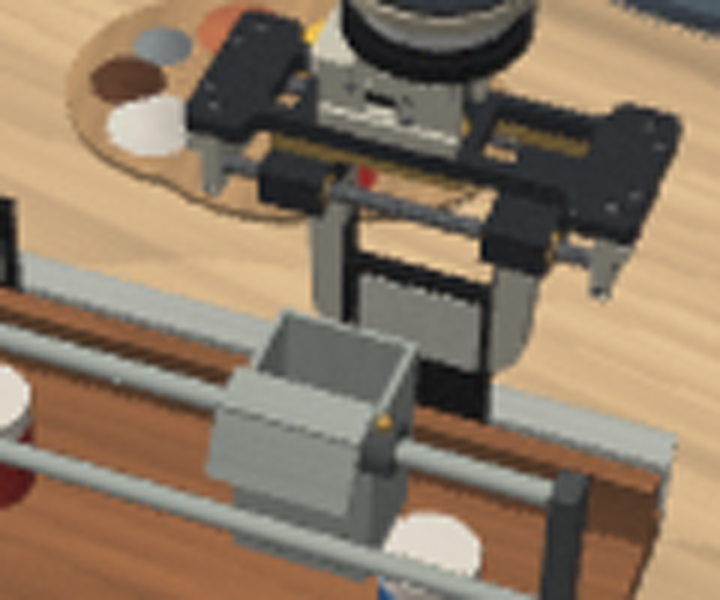

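The plate hangs square behind the lip (foot hidden behind the fence at 450,400), with no contact force. It is ready to go down.

Call:
arm_command(
  rows=[
    [0,0,0,0.01,0.014,0.06,0],
    [0,0,0,0,0,0.1,0],
    [0,0,0,0,0,0.1,0],
    [0,0,0,0,0,0.1,0],
    [0,0,0,0,0,0,0],
  ],
)

```text
clock: 22.52
tool_pos: [0.472, 0.0496, 0.0752]
ee_rot: [0.3, -3.126, -0.0]
force: [0.6, 0.3, 0.2]
opening: 0.688
grip_force: 35.0
```

Call:
arm_command(
  rows=[
    [0,0,0,0,0,0.06,0],
    [0,0,0,0,0,0.06,0],
    [0,0,0,0,0,0.03,0],
    [0,0,0,0,0,0,0],
  ],
  newtons=50,
)

```text
clock: 23.02
tool_pos: [0.4722, 0.0496, 0.068]
ee_rot: [0.3, -3.127, -0.0]
force: [-0.6, 0.8, -0.8]
opening: 0.685
grip_force: 50.0
```

Call:
arm_command(
  rows=[
    [0,0,0,0,0,0.02,0],
    [0,0,0,0,0,0.02,0],
    [0,0,0,0,0,0,0],
  ],
)

```text
clock: 23.4
tool_pos: [0.4725, 0.0497, 0.067]
ee_rot: [-0.3, 3.127, -0.0]
force: [-3.4, -0.4, 13.1]
opening: 0.685
grip_force: 50.0
```

Call:
arm_command(
  rows=[
    [0,0,0,0,0,0.02,0],
    [0,0,0,0,0,0,0],
    [0,0,0,0,0,0,0],
    [0,0,0,0,0,0,0],
  ],
  newtons=60,
)

```text
clock: 23.9
tool_pos: [0.4727, 0.0497, 0.0669]
ee_rot: [-0.3, 3.126, -0.0]
force: [-8.0, 0.2, 27.9]
opening: 0.682
grip_force: 60.0
```

```bash
python3 chk.py; python3 - <<'E'
from plan import *
f=np.load('pics/last.npz'); s=f['s']; X=np.array([np.cos(.19),np.sin(.19)]);Y=np.array([-X[1],X[0]])
C=cloud("scene",f['ds']); S=np.stack([C[...,:2]@X-.556,C[...,:2]@Y+.131,C[...,2]],-1); sat=cv2.cvtColor(s,cv2.COLOR_RGB2HSV)[...,1]
m=(f['ds']>.2)&(sat<70)&(s.max(2)>85)&(abs(S[...,0]-.05)<.06)&(S[...,1]>.04)&(S[...,1]<.14)&(S[...,2]>.165)&(S[...,2]<.19)
print("pot y",np.percentile(S[m][:,1],[3,97]))
m=(f['ds']>.2)&(s.max(2)<60)&(abs(S[...,0]+.0835)<.01)&(abs(S[...,1]-.09)<.045)&(S[...,2]>.06)&(S[...,2]<.12);print("holder z,y",np.percentile(S[m],[1,99],axis=0))
cv2.imwrite('pics/s7.png',cv2.resize(s[160:260,240:360,::-1],(720,600),interpolation=cv2.INTER_CUBIC))
E
```

```text
tcp st -0.0823972233216046 0.090537086765363 0.06690733192870534
scene holder 93 x,y,z pct [[-0.0821, 0.0893, 0.0615], [-0.0786, 0.1038, 0.0773], [-0.0765, 0.1178, 0.0922]] yaw err -0.0446
  dx/dz,dx/dy [-0.0042  0.0431 -0.079 ]
scene fence top 167 [[-0.0762, 0.0505], [-0.0684, 0.056], [-0.0632, 0.0596]]
scene lip 242 [[-0.0997, 0.0412], [-0.0935, 0.0514], [-0.0883, 0.0594]]
top fence top 101 [[-0.077, 0.0515], [-0.0717, 0.0558], [-0.0657, 0.0598]]
top lip 77 [[-0.0998, 0.044], [-0.0953, 0.0529], [-0.0904, 0.06]]
turn [-0.001  0.007  0.005] shift after [ 0.042 -0.001 -0.162] t 24.0 F [-7.9  0.5 26.6] open 0.682 q6 -1.76 pos [0.4727 0.0497 0.0669]
pot y [0.0650309  0.11689303]
holder z,y [[-0.08714675  0.05787017  0.0656038 ]
 [-0.07408678  0.12247976  0.11506779]]
```

View pics/s7.png

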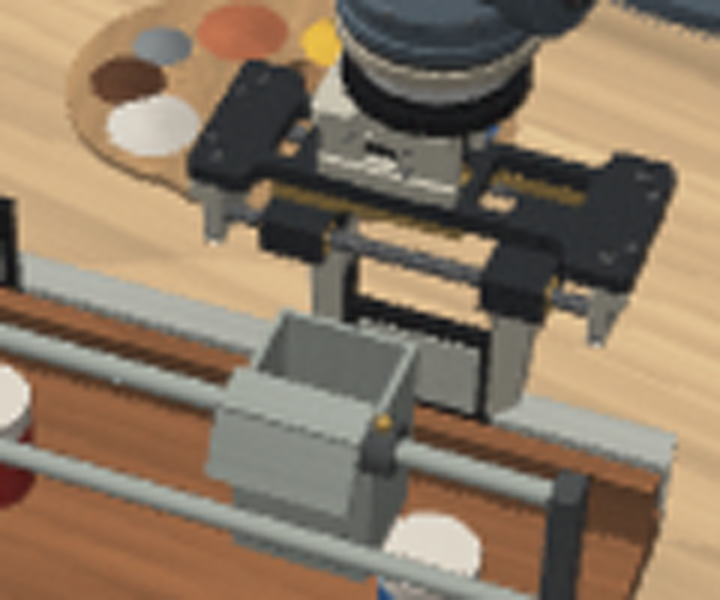

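The holder is home: its foot is at z ≈ 18 mm and its centre at stand y 90 mm, against 91 mm for the pot. The plate at (430,360) is square with the lip. It is held at 60 N grip and pressed down with about 27 N, and the pot is still against the collar.

```bash
python3 -c "
from bench import robot
print(robot.hand_in())"
```

```text
the job is handed in; nothing more can be done
None
```

I handed the job in at about 24 s: the pot hangs against the collar, and the wide holder is fully home below it (centres about 1 mm apart), still gripped and pressed down with about 27 N.

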